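# Eject a brass bush and trap it in the chute with the other finger

## Robot

A 7-joint arm with a two-finger parallel gripper is mounted at the origin on the work surface. World frame = base frame: x ahead of the robot, y to its left, z up, the work surface at z = 0. Lengths are in m, angles in rad, forces in N, time in s.
With the tool pointing down it reaches from about 0.425 to 0.925 m from the base axis. Payload 6.8 kg.
Tool frame: the origin (TCP) lies on the centre line of the jaws, within the pads' length; the fingertips stand 17 mm ahead of it and the grasp point (between the pads) lies 2 mm behind it; z points along the fingers, x is the direction in which the jaws open and shut, and the axes are right-handed (so a half turn about z gives the same grasp; the last joint's range is limited). The gripper opens to 85 mm and grips with 20 to 120 N. Pads are 22 mm wide; open, the fingers measure 114 mm over their backs; the gripper's body (76 mm by 85 mm) begins 54 mm behind the grasp point. The pads swing forward as they close: fully open they stand 13 mm farther back than shut.
Start: joints at [-1.42, 0.477, 0.022, 1.555, -0.011, 1.109, -0.083], TCP at [0.173, 0.653, 0.248] pointing down, gripper open.
Joint ranges: [-2.96, 2.96], [-0.34, 2.1], [-1.41, 1.46], [0.24, 2.44], [-1.37, 4.51], [0.17, 1.92], [-2.96, 2.96]. Speed limits (rad/s): [2.39, 2.39, 3.14, 3.14, 3.14, 3.14, 3.14].

## Interface

Orientations are given as a unit quaternion [w, x, y, z].
In Python, from station import status, read_camera, camera_model, bot gives the robot as it stands.
- The arm moves only by the tool arm_command, never from a script. Its argument "series" is a list of rows, each a list of 3 entries, a list of its own where there are three numbers: the finger opening in mm, from 0 to 85.4, then the shift along the tool's x, y, z in mm, then the turn about the tool's z in rad. In form: [[gripper, [dx, dy, dz], roll], ...]. A call has 1 to 8 rows; each row is the pose to reach, as a shift and turn from the pose commanded when the call began, along the tool's axes at that moment; what a row does not reach only later rows make up. A row lasts 1/8 s, in which the tool goes at most 62.5 mm and 10.7 degrees, less where a joint would pass 70% of its speed; a pose out of reach is approached as far as the arm can. A call with a gripper value outside its range is refused whole. The fingers move at their own pace and stop on an object; "squeeze" is the grip in N (left out, the last holds). Time passes only in rows, so rows that repeat a pose let the fingers close. It gives the time, the measured TCP pose, the force and the opening at its end, in the units of the state.
- status.get_obs(): the state, without advancing time (a new reading comes with each control period).
- read_camera(name): name is "scene" or "top"; returns the picture (384x512x3 uint8, blue, green, red); there is no depth.
- camera_model(name): a dict with "fov_y" (degrees; the focal length in pixels is half the picture's height over the tangent of half this angle, whatever the lens; pixels are square), "cx", "cy" (the principal point, pixels), "R" (3x3) and "t" (3): a world point X has camera coordinates R X + t. Camera axes: x right, y down, z forward; pixel columns grow to the right and rows downward; lengths in m; the calibration is good to about 2 mm. A picture is of the moment at which its call begins. camera_model takes no time and is no camera call.
- bot.hand_in(): hands the job in, once; it reports no verdict.
The state is a dict: "t": time; "q": joint angles; "joint_vel": joint speeds; "joint_torque": joint torques, N m; "eef_pos": TCP position; "tool_rot": TCP orientation; "contact_force": force on the tool from outside, world axes, zero at the start; "torque": the same for the moment, N m; "gripper_width": opening from 0.0 (shut) to 1.0 (fully open).
Only numpy, scipy, OpenCV 4.12 (cv2) and the standard library are available. Lean on these libraries where they do the work, as an engineer would, in place of code of your own. Each camera call takes 0.05 s, during which the arm holds its last target.

## Task

Press the blue ejector key fully down with one finger so that the brass bush pops out of its pocket, and with the other finger, standing in the sloping chute beside the key, trap the bush before it slides away off the end. Finish holding like that: key still fully down, the bush out of its pocket and resting still against the finger in the chute. Do not touch the bush before it pops, never pinch or lift it, and leave the spindle tip, the red bead and the bone knob where they stand.

Things in the scene. Friction and masses are not known exactly. Their poses are not given: they have to be found in the camera images.
- jig: Ejector jig fixed to the bench; place and yaw vary. Origin on the bench top (z = 0), midway between the key (32 mm to its -y side) and the catching place in the chute (32 mm to its +y side). z is up; x points level, the way the chute runs down. Steel base plate 165 x 125 x 6 mm, from 125 mm behind (-x) to 40 mm ahead of the origin.
- chute: Slippery metal chute on the jig, 22 degrees down. Origin at floor level on the centre line, at the centre of the pocket at its top end; x down the slope, y across, z square to the floor. Pocket: 6 mm deep, x -22 to 22 mm, copper ejector plate as bottom. Floor runs on to the open lower end at x = 150 mm. 46 mm wide inside; curbs 4 mm thick rise 12 mm above the floor.
- catch (a point): Point on the chute floor, on its centre line, level with the middle of the key and 64 mm from it: the place for the trapping finger. 95 mm down the slope from the pocket's centre, 36 mm above the bench.
- key_top (a point): Centre of the top face of the blue ejector key, a flat pad 36 mm (jig's x) by 44 mm (jig's y) on a grey housing; moves with it. 58 mm above the bench when up, 48 mm fully down. A fingertip level with the key's top when down stands 12 mm above the chute floor at catch. Gap between pad and the chute's near curb: 15 mm.
- key (a joint): Travel of the key in m, straight down: 0 up, 0.010 fully down (hard stop). The spring takes about 1.6 N to start and 5 N fully down; the bush adds up to 2.5 N until it has left. The ejector plate rises 0.9 mm per mm of key: the bush clears the pocket's lip and slides off at about 0.007. The key springs back when let go.
- bush: Brass bush, a plain upright cylinder 40 mm across and 26 mm high with a dark bore mark on top, about 180 g, loose, starting in the chute's pocket and tilted with the slope. Origin at the centre of its underside, z along its axis.
- spindle_tip: Bystander: dull pewter spindle tip standing on the bench, 26 mm across, 46 mm high. Origin at the centre of its underside.
- bead_stop: Bystander: coral-red glass bead stop with a flat foot, 30 mm across, 23 mm high. Origin at the centre of its underside.
- thumb_knob: Bystander: bone thumb knob standing on the bench, 34 mm across, 31 mm high. Origin at the centre of its underside.
Things that resemble listed ones, but are neither listed nor needed, are in the scene too. What is shaped like the bush but pink or purple is not meant.

How it is judged:
On the way, in this order (a step that is already met when the one before it is completed fails the run):
1. the key is pressed (more than 3 mm) with the bush still in its pocket (value of joint key above 0.003 m and x of bush in the frame of chute between -0.01 and 0.015 m).
2. the bush has popped out and is trapped in the chute by a finger (contact force between the fingers and bush above 0.05 N and value of joint key above 0.005 m and x of bush in the frame of chute between 0.035 and 0.115 m and y of bush in the frame of chute between -0.012 and 0.012 m and z of bush in the frame of chute between -0.004 and 0.008 m), for 0.2 s.
At the end, for the whole second after the job is handed in: The key is held down by at least 7.5 of its 10 mm; the bush lies on the chute floor, its centre 35 to 115 mm down the slope from the pocket's centre, within 12 mm of the centre line, at rest and leaning on a finger with more than 0.05 N; the three bystanders are within 15 mm of where they stood (value of joint key above 0.0075 m and contact force between the fingers and bush above 0.05 N and linear speed of bush below 0.02 m/s and x of bush in the frame of chute between 0.035 and 0.115 m and y of bush in the frame of chute between -0.012 and 0.012 m and z of bush in the frame of chute between -0.004 and 0.008 m and distance of each of spindle_tip, bead_stop, thumb_knob from where it was at the start of the episode below 0.015 m); the arm keeps its last pose, push and grip.
It fails at once if a finger touches the bush in its pocket before the key is pressed (contact force between the fingers and bush above 0.5 N and value of joint key below 0.003 m and x of bush in the frame of chute below 0.02 m).
It fails at once if the bush is lifted off the chute (more than 20 mm above its floor) (z of bush in the frame of chute above 0.02 m).
It fails at once if the bush slides away off the lower end (x of bush in the frame of chute above 0.14 m).
It fails at once if a bystander is moved by more than 15 mm (distance of any of spindle_tip, bead_stop, thumb_knob from where it was at the start of the episode above 0.015 m).
It also fails if it takes over 40 s, if anything falls off the work surface, if the arm or the gripper's body presses on something with over 40 N, if the wrist force passes 120 N, or if a joint passes its speed limit or range.

## Working session

There is one attempt and no reset: what is moved stays moved. The work goes in short steps, Python scripts to look and compute and a tool call to move; the robot and the scene stay as the last step left them, time stands still between calls to the robot, and variables do not carry over. Pictures are saved under pics/ and viewed, and the job is handed in when it is done.

Besides the shell and the picture viewer there is one more tool, called after ">>>" in YAML: its name, and indented under it one key for each argument. arm_command: Moves the arm, as the interface text tells. Its arguments: {"type":"object","properties":{"series":{"type":"array"},"squeeze":{"type":"number"}},"required":["series"]}

```bash
mkdir -p pics; ls; python3 - <<'E'
from station import status, read_camera, camera_model, bot
import cv2
print(status.get_obs())
for n in ("scene","top"):
    im=read_camera(n); cv2.imwrite(f"pics/{n}0.png",im)
    print(n,camera_model(n))
E
```

```text
pics
{'t': 0.0, 'q': array([-1.42010379,  0.47782242,  0.02232147,  1.55645613, -0.01147165,
        1.10929425, -0.08305993]), 'joint_vel': array([-0.00161191, -0.00049947,  0.00118614, -0.00040987,  0.0012218 ,
       -0.00035598, -0.000804  ]), 'joint_torque': array([ 3.40745892e-04, -5.96439064e+01,  1.60770714e+00, -2.81213075e+01,
        1.23617897e-02,  9.09469934e-03,  3.80202067e-06]), 'eef_pos': array([0.17260663, 0.6519753 , 0.2473084 ]), 'tool_rot': array([ 6.24466075e-04,  7.92409279e-01,  6.09989079e-01, -6.83824356e-04]), 'contact_force': array([-0.034383  ,  0.77767981,  0.27587714]), 'torque': array([-0.00094189, -0.01466935, -0.00880457]), 'gripper_width': 0.9974744902289278}
scene {'fov_y': 55.75642164076692, 'cx': 261.0826987333314, 'cy': 192.90101180810026, 'R': array([[-0.01352044,  0.99985035, -0.01079213],
       [ 0.87308006,  0.00654389, -0.48753297],
       [-0.48738939, -0.01601405, -0.87303788]]), 't': array([-0.0495386 , -0.44489525,  0.96396042])}
top {'fov_y': 48.0820597952619, 'cx': 257.16715786839046, 'cy': 189.4420523199522, 'R': array([[ 0.02783386, -0.99957494,  0.00867213],
       [-0.99258801, -0.02866391, -0.11809918],
       [ 0.11829756, -0.00532069, -0.99296394]]), 't': array([0.01388521, 0.55321027, 0.7375808 ])}
```

View pics/scene0.png

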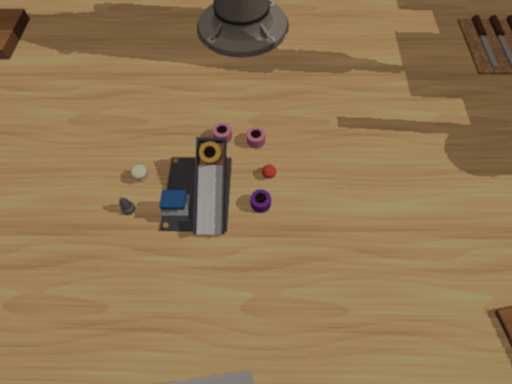

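View pics/top0.png

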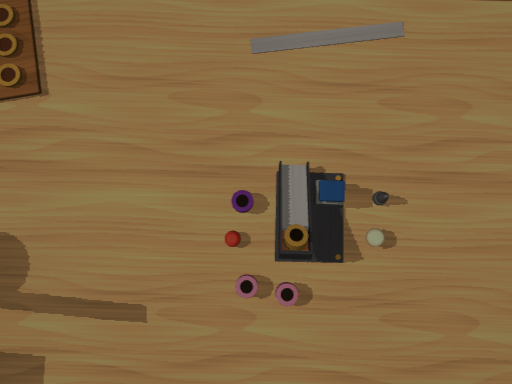

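The scene view shows the jig with the blue key near (173,199) and the brass bush at (209,152), its chute running down the image. In the top view the key is at (331,191), the bush at (296,236), spindle at (380,198), bone knob at (375,237) and red bead at (232,239).

```bash
cat > h.py <<'E'
import numpy as np, cv2
from station import status, read_camera, camera_model, bot
def ray(n,u,v):
    m=camera_model(n); f=192/np.tan(np.radians(m['fov_y']/2))
    R=np.array(m['R']);t=np.array(m['t'])
    d=R.T@np.array([(u-m['cx'])/f,(v-m['cy'])/f,1]); return -R.T@t,d
def onz(n,u,v,z):
    c,d=ray(n,u,v); return c+d*(z-c[2])/d[2]
def proj(n,X):
    m=camera_model(n); f=192/np.tan(np.radians(m['fov_y']/2))
    p=np.array(m['R'])@X+m['t']; return f*p[0]/p[2]+m['cx'],f*p[1]/p[2]+m['cy']
E
python3 - <<'E'
from h import *
for n in("top","scene"):
    im=cv2.imread(f"pics/{n}0.png"); hsv=cv2.cvtColor(im,cv2.COLOR_BGR2HSV)
    def show(name,lo,hi,z,minA=15):
        m=cv2.inRange(hsv,lo,hi); k,l,s,c=cv2.connectedComponentsWithStats(m)
        for i in range(1,k):
            if s[i,4]>=minA:
                pts=np.argwhere(l==i)[:,::-1].astype(np.float32)
                r=cv2.minAreaRect(pts)
                print(n,name,s[i],c[i].round(1),onz(n,*c[i],z).round(4), "rect",[tuple(onz(n,*p,z)[:2].round(4)) for p in cv2.boxPoints(r)])
    show("blue",(100,120,60),(125,255,255),.058)
    show("bluebright",(100,120,100),(125,255,255),.058)
    show("red",(0,180,90),(5,255,255),.012)
    show("chute",(0,0,110),(179,45,255),.04,200)
    x0,y0=(270,155) if n=="top" else (115,125)
    cv2.imwrite(f"pics/{n}_z.png",cv2.resize(im[y0:y0+115,x0:x0+130],None,fx=5,fy=5,interpolation=cv2.INTER_CUBIC))
E
```

```text
top blue [319 180  25  21 504] [330.9 190.4] [ 0.5516 -0.0981  0.058 ] rect [(np.float64(0.5692), np.float64(-0.0772)), (np.float64(0.5704), np.float64(-0.119)), (np.float64(0.5355), np.float64(-0.1191)), (np.float64(0.5343), np.float64(-0.0776))]
top red [225 231  15  16 179] [232.1 238.3] [0.4645 0.0724 0.012 ] rect [(np.float64(0.4646), np.float64(0.0907)), (np.float64(0.4832), np.float64(0.0732)), (np.float64(0.4648), np.float64(0.0535)), (np.float64(0.4463), np.float64(0.071))]
top chute [ 251   22  153   31 2040] [326.2  36.9] [ 0.8401 -0.0903  0.04  ] rect [(np.float64(0.8321), np.float64(0.0498)), (np.float64(0.8753), np.float64(-0.2307)), (np.float64(0.848), np.float64(-0.2334)), (np.float64(0.8052), np.float64(0.046))]
top chute [ 289  165   19   61 1014] [297.8 195. ] [ 0.544  -0.0425  0.04  ] rect [(np.float64(0.5973), np.float64(-0.026)), (np.float64(0.5983), np.float64(-0.0582)), (np.float64(0.4914), np.float64(-0.0597)), (np.float64(0.4905), np.float64(-0.028))]
scene blue [160 190  27  19 433] [173.2 198.8] [ 0.5547 -0.0985  0.058 ] rect [(np.float64(0.5369), np.float
[... 438 characters left out ...]
171.3] [0.4664 0.0698 0.012 ] rect [(np.float64(0.4537), np.float64(0.0597)), (np.float64(0.4536), np.float64(0.0818)), (np.float64(0.4796), np.float64(0.0817)), (np.float64(0.4798), np.float64(0.06))]
scene chute [ 196  165   26   70 1619] [208.6 199.8] [ 0.5466 -0.0385  0.04  ] rect [(np.float64(0.614), np.float64(-0.055)), (np.float64(0.4695), np.float64(-0.0655)), (np.float64(0.4709), np.float64(-0.0194)), (np.float64(0.615), np.float64(-0.0136))]
scene chute [165 371  88  13 628] [221.7 378.9] [0.8375 0.0048 0.04  ] rect [(np.float64(0.8284), np.float64(-0.0782)), (np.float64(0.8268), np.float64(0.048)), (np.float64(0.8422), np.float64(0.0484)), (np.float64(0.8438), np.float64(-0.076))]
```

View pics/top_z.png

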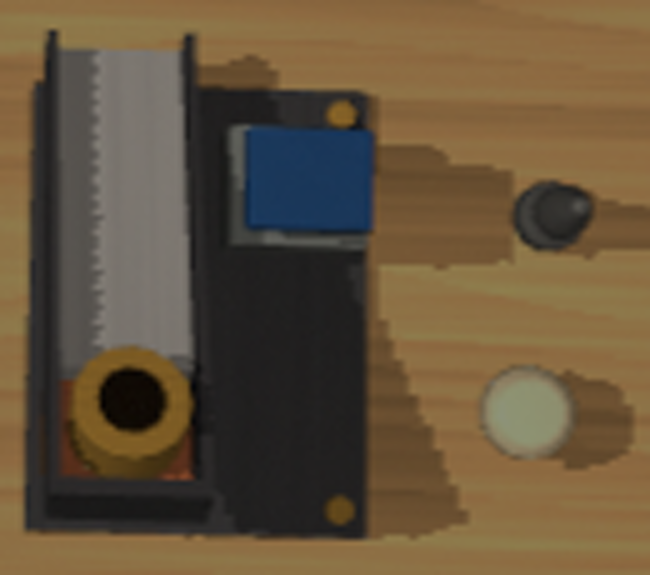

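View pics/scene_z.png

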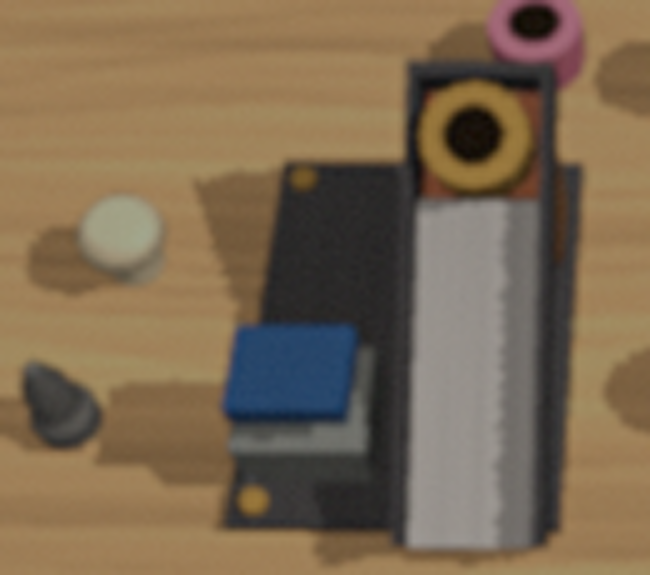

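```bash
python3 - <<'E'
from h import *
def Z(n,u,v,z):
    x0,y0=(270,155) if n=="top" else (115,125)
    return onz(n,(u+.5)/5-.5+x0,(v+.5)/5-.5+y0,z)
for n,a,b in (("top",(341,113),(340,510)),("scene",(254,500),(303,179))):
    A=Z(n,*a,.008);B=Z(n,*b,.008); d=A-B; print(n,"screws",A,B,np.degrees(np.arctan2(d[1],d[0])))
# key corners
for n,c in (("top",[(246,127),(372,127),(371,232),(247,228)]),("scene",[(237,325),(357,325),(347,418),(224,415)])):
    P=[Z(n,*p,.058) for p in c]; print(n,np.round(P,4).tolist(),np.mean(P,0))
# base plate corners z=.006
for n,c in (("top",[(367,92),(366,537),(26,530)]),("scene",[(285,164),(223,528),(582,165),(558,530)])):
    print(n,[Z(n,*p,.006).round(4).tolist() for p in c])
# floor lower edge z = catch floor 36mm - 55*sin22
z=.036-.055*np.sin(np.radians(22))
print("end",Z("top",57,49,z),Z("top",184,49,z),Z("scene",405,545,z),Z("scene",538,545,z))
E
```

```text
top screws [ 0.58274478 -0.11960029  0.008     ] [ 0.43693353 -0.12006463  0.008     ] 0.18246091269217177
scene screws [ 0.58246275 -0.12046564  0.008     ] [ 0.43851509 -0.12078822  0.008     ] 0.12839761726010238
top [[0.5692, -0.0769, 0.058], [0.5705, -0.1207, 0.058], [0.5338, -0.1205, 0.058], [0.534, -0.0776, 0.058]] [ 0.55185062 -0.09892606  0.058     ]
scene [[0.5361, -0.1211, 0.058], [0.5357, -0.0778, 0.058], [0.5732, -0.077, 0.058], [0.5724, -0.1204, 0.058]] [ 0.5543399  -0.09907029  0.058     ]
top [[0.5912, -0.1296, 0.006], [0.4274, -0.13, 0.006], [0.4265, -0.0062, 0.006]]
scene [[0.4297, -0.1298, 0.006], [0.593, -0.131, 0.006], [0.4295, -0.0067, 0.006], [0.5927, -0.0068, 0.006]]
end [ 0.60240904 -0.01316457  0.01539664] [ 0.60378653 -0.06002803  0.01539664] [ 0.60307454 -0.06078329  0.01539664] [ 0.6026408  -0.01253149  0.01539664]
```

```bash
cat >> h.py <<'E'
from scipy.spatial.transform import Rotation as Ro
def go(tx,ty,tz,ang=90):
    o=status.get_obs(); w,x,y,z=o['tool_rot']; R=Ro.from_quat([x,y,z,w])
    d=R.inv().apply(np.array([tx,ty,tz])-o['eef_pos'])*1000
    M=R.as_matrix(); a=np.degrees(np.arctan2(M[1,0],M[0,0]))
    print("pos",o['eef_pos'].round(4),"ang",a.round(2),"tilt",M[:,2].round(4),"shift",d.round(2),"roll",np.radians(a-ang).round(4),"F",o['contact_force'].round(2),"w",o['gripper_width'],"t",o['t'],"q",o['q'].round(2))
E
python3 -c "
from h import *
go(.552,-.068,.2)"
```

```text
pos [0.1726 0.652  0.2474] ang 75.17 tilt [-3.0e-04 -1.6e-03 -1.0e+00] shift [-598.86  551.01   48.49] roll -0.2588 F [ 0.15  0.1  -0.76] w 1.001538326496459 t 0.1 q [-1.42  0.48  0.02  1.56 -0.01  1.11 -0.08]
```

>>> arm_command:
  series:
    - [50, [-40, 37, 0], 0]
    - [50, [-80, 74, 0], -0.05]
    - [50, [-120, 110, 0], -0.1]
    - [50, [-160, 147, 0], -0.15]
    - [50, [-200, 184, 0], -0.2]
    - [50, [-240, 221, 0], -0.259]
    - [50, [-280, 258, 0], -0.259]
    - [50, [-320, 294, 0], -0.259]

```text
t: 1.1
eef_pos: [0.3756, 0.2661, 0.2482]
tool_rot: [-0.0, 0.707, 0.707, -0.0]
contact_force: [0.4, -0.4, 0.6]
gripper_width: 0.589
```

```bash
python3 -c "
from h import *
go(.552,-.068,.2)"
```

```text
pos [0.3756 0.2661 0.2482] ang 90.0 tilt [-1.e-04  0.e+00 -1.e+00] shift [-334.1   176.43   48.18] roll 0.0001 F [ 0.45 -0.36  0.57] w 0.5886639209482226 t 1.1 q [-0.89  0.12  0.15  2.06 -0.02  0.97  0.84]
```

>>> arm_command:
  series:
    - [50, [-45, 24, 0], 0]
    - [50, [-90, 48, 0], 0]
    - [50, [-135, 72, 0], 0]
    - [50, [-180, 96, 0], 0]
    - [50, [-225, 120, 0], 0]
    - [50, [-270, 144, 10], 0]
    - [50, [-310, 168, 30], 0]
    - [50, [-330, 176, 48], 0]

```text
t: 2.1
eef_pos: [0.5518, -0.0648, 0.1995]
tool_rot: [0.001, 0.708, 0.706, -0.0]
contact_force: [0.2, 0.5, -0.1]
gripper_width: 0.585
```

```bash
python3 -c "
from h import *
go(.552,-.068,.11)
for n in ('scene','top'):
    cv2.imwrite(f'pics/{n}1.png',read_camera(n))
go(.552,-.068,.11)"
```

```text
pos [ 0.5518 -0.0648  0.1995] ang 89.85 tilt [ 2.0e-04 -1.2e-03 -1.0e+00] shift [-3.07  0.16 89.53] roll -0.0027 F [ 0.22  0.52 -0.15] w 0.5851736011937845 t 2.1 q [-0.33  0.35  0.42  1.92 -0.18  0.91  1.74]
pos [ 0.55   -0.0649  0.1982] ang 89.76 tilt [-0.0038 -0.0018 -1.    ] shift [-2.91  2.33 88.21] roll -0.0042 F [-0.11  0.84 -0.07] w 0.5852854067821919 t 2.2 q [-0.33  0.35  0.42  1.92 -0.18  0.91  1.74]
```

```bash
python3 -c "
import cv2
for n,(x,y) in (('scene',(110,110)),('top',(230,120))):
    im=cv2.imread(f'pics/{n}1.png')[y:y+150,x:x+160]; cv2.imwrite(f'pics/{n}1z.png',cv2.resize(im,None,fx=4,fy=4,interpolation=cv2.INTER_CUBIC))"
```

```text
(no output)
```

View pics/scene1z.png

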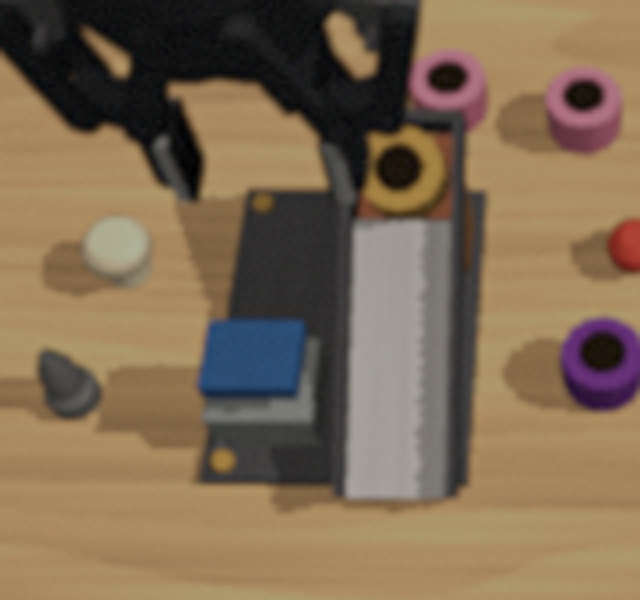

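View pics/top1z.png

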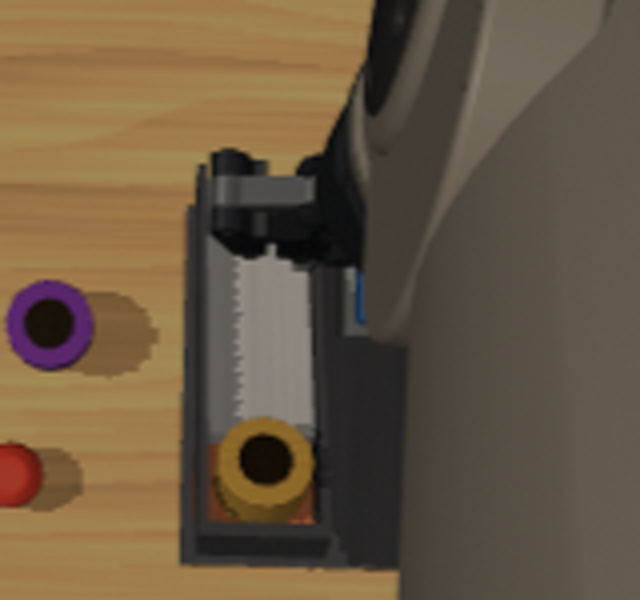

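```bash
python3 -c "
from h import *
for u,v in ((190,197),(160,165),(349,200),(325,145)):
    print(onz('scene',u/4+110,v/4+110,.183).round(4))
go(.552,-.068,.09)"
```

```text
[ 0.5557 -0.0936  0.183 ]
[ 0.5413 -0.1071  0.183 ]
[ 0.5566 -0.0348  0.183 ]
[ 0.5318 -0.0463  0.183 ]
pos [ 0.55   -0.0649  0.1982] ang 89.76 tilt [-0.0038 -0.0018 -1.    ] shift [ -2.88   2.4  108.21] roll -0.0042 F [-0.11  0.84 -0.07] w 0.5852854067821919 t 2.2 q [-0.33  0.35  0.42  1.92 -0.18  0.91  1.74]
```

>>> arm_command:
  series:
    - [50, [-2, 1, 25], 0]
    - [50, [-2, 1, 50], 0]
    - [50, [-2, 1, 75], 0]
    - [50, [-2, 1, 95], 0]
    - [50, [-2, 1, 103], 0]
    - [50, [-2, 1, 103], 0]

```text
t: 2.95
eef_pos: [0.552, -0.0633, 0.0974]
tool_rot: [-0.0, 0.707, 0.707, -0.0]
contact_force: [0.4, -0.2, 0.6]
gripper_width: 0.588
```

```bash
python3 -c "
from h import *
for n in ('scene','top'):
    im=read_camera(n)
    x,y=dict(scene=(110,110),top=(230,120))[n]
    cv2.imwrite(f'pics/{n}2z.png',cv2.resize(im[y:y+150,x:x+160],None,fx=4,fy=4,interpolation=cv2.INTER_CUBIC))
go(.552,-.068,.075)"
```

```text
pos [ 0.5527 -0.0638  0.0982] ang 90.02 tilt [ 1.3e-03  2.0e-04 -1.0e+00] shift [-4.24 -0.72 23.16] roll 0.0004 F [ 0.21 -0.13  0.5 ] w 0.584989614429395 t 3.05 q [-0.28  0.5   0.36  1.98 -0.26  0.7   1.82]
```

View pics/scene2z.png

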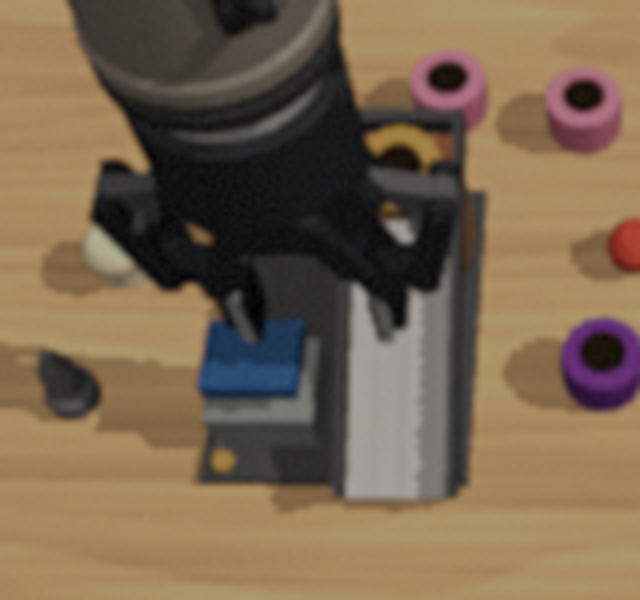

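View pics/top2z.png

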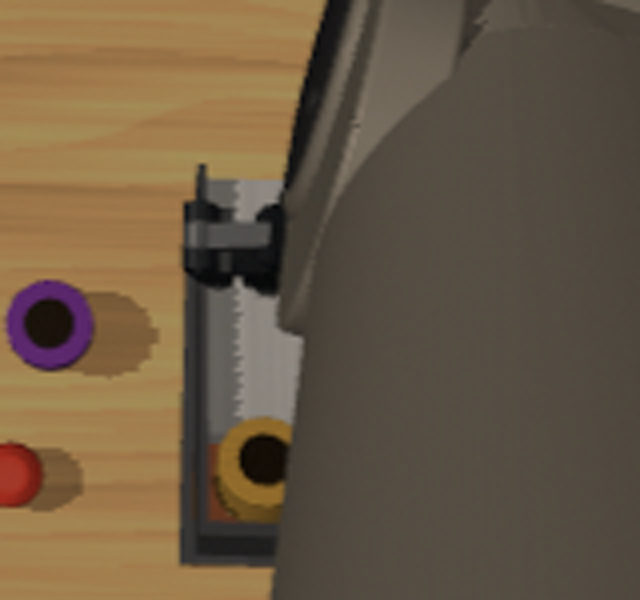

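>>> arm_command:
  series:
    - [50, [-4, 0, 6], 0]
    - [50, [-4, 0, 12], 0]
    - [50, [-4, 0, 12], 0]

```text
t: 3.42
eef_pos: [0.5517, -0.0681, 0.0848]
tool_rot: [-0.0, 0.707, 0.707, -0.0]
contact_force: [-0.7, 1.0, 0.1]
gripper_width: 0.589
```

```bash
python3 -c "
from h import *
go(.552,-.068,.075)"
```

```text
pos [ 0.5517 -0.0681  0.0848] ang 89.99 tilt [-1.1e-03  1.0e-04 -1.0e+00] shift [0.08 0.33 9.77] roll -0.0001 F [-0.69  1.04  0.09] w 0.5894437412980505 t 3.425 q [-0.26  0.52  0.35  1.99 -0.27  0.68  1.83]
```

Now lower until the key is touched.

>>> arm_command:
  series:
    - [50, [0, 0, 4], 0]
    - [50, [0, 0, 8], 0]
    - [50, [0, 0, 8], 0]

```text
t: 3.8
eef_pos: [0.5518, -0.0679, 0.0769]
tool_rot: [-0.0, 0.707, 0.707, -0.0]
contact_force: [-0.1, -0.0, 0.4]
gripper_width: 0.58
```

>>> arm_command:
  series:
    - [50, [0, 0, 2], 0]
    - [50, [0, 0, 4], 0]
    - [50, [0, 0, 4], 0]

```text
t: 4.18
eef_pos: [0.552, -0.068, 0.0731]
tool_rot: [-0.0, 0.707, 0.707, -0.0]
contact_force: [-0.5, 0.4, -0.2]
gripper_width: 0.588
```

```bash
python3 -c "
from h import *
for n in ('scene','top'):
    im=read_camera(n)
    x,y=dict(scene=(110,110),top=(230,120))[n]
    cv2.imwrite(f'pics/{n}3z.png',cv2.resize(im[y:y+150,x:x+160],None,fx=4,fy=4,interpolation=cv2.INTER_CUBIC))
go(.552,-.068,.075)"
```

```text
pos [ 0.5521 -0.068   0.0733] ang 90.01 tilt [ 0.  0. -1.] shift [ 0.04 -0.1  -1.7 ] roll 0.0002 F [-0.88  0.8   0.3 ] w 0.5841612151022954 t 4.275 q [-0.25  0.54  0.34  1.99 -0.28  0.66  1.84]
```

View pics/scene3z.png

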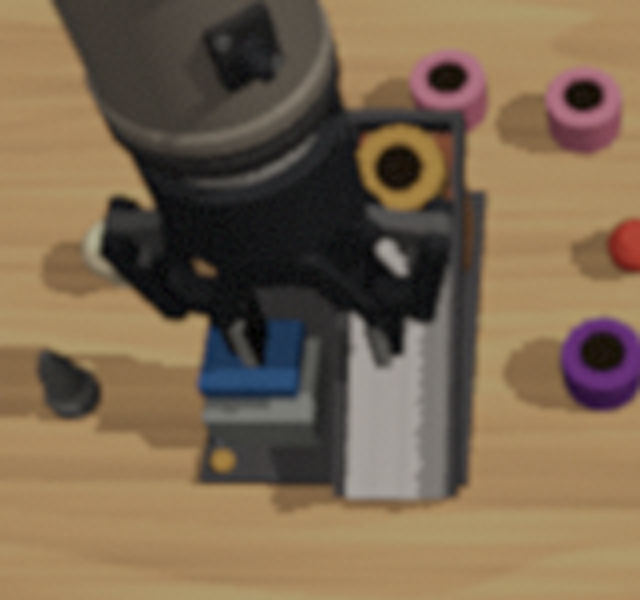

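The key finger's tip (about 255,365) stands over the blue pad and the other finger (385,365) over the chute near its centre; the bush is still in its pocket.

>>> arm_command:
  series:
    - [50, [0, 0, 2], 0]
    - [50, [0, 0, 3], 0]
    - [50, [0, 0, 3], 0]

```text
t: 4.65
eef_pos: [0.5524, -0.068, 0.0705]
tool_rot: [0.0, 0.707, 0.707, 0.0]
contact_force: [0.2, -0.7, 3.0]
gripper_width: 0.592
```

>>> arm_command:
  series:
    - [50, [0, 0, 1], 0]
    - [50, [0, 0, 2], 0]
    - [50, [0, 0, 2], 0]

```text
t: 5.03
eef_pos: [0.5523, -0.0681, 0.0683]
tool_rot: [0.0, 0.707, 0.707, 0.0]
contact_force: [0.7, 0.3, 2.7]
gripper_width: 0.584
```

>>> arm_command:
  series:
    - [50, [0, 0, 1], 0]
    - [50, [0, 0, 2], 0]
    - [50, [0, 0, 3], 0]
    - [50, [0, 0, 4], 0]
    - [50, [0, 0, 5], 0]
    - [50, [0, 0, 6], 0]
    - [50, [0, 0, 6], 0]

```text
t: 5.9
eef_pos: [0.5524, -0.0681, 0.0624]
tool_rot: [0.0, 0.707, 0.707, 0.0]
contact_force: [0.0, 0.6, 6.2]
gripper_width: 0.584
```

```bash
python3 -c "
from h import *
for n in ('scene','top'):
    im=read_camera(n)
    x,y=dict(scene=(110,110),top=(230,120))[n]
    cv2.imwrite(f'pics/{n}4z.png',cv2.resize(im[y:y+150,x:x+160],None,fx=4,fy=4,interpolation=cv2.INTER_CUBIC))
go(.552,-.068,.075)"
```

```text
pos [ 0.5524 -0.0681  0.0624] ang 89.99 tilt [ 6.e-04  1.e-04 -1.e+00] shift [  0.05  -0.42 -12.57] roll -0.0002 F [ 0.91 -0.17  4.85] w 0.5824833675388053 t 6.0 q [-0.25  0.55  0.33  2.   -0.29  0.63  1.85]
```

View pics/scene4z.png

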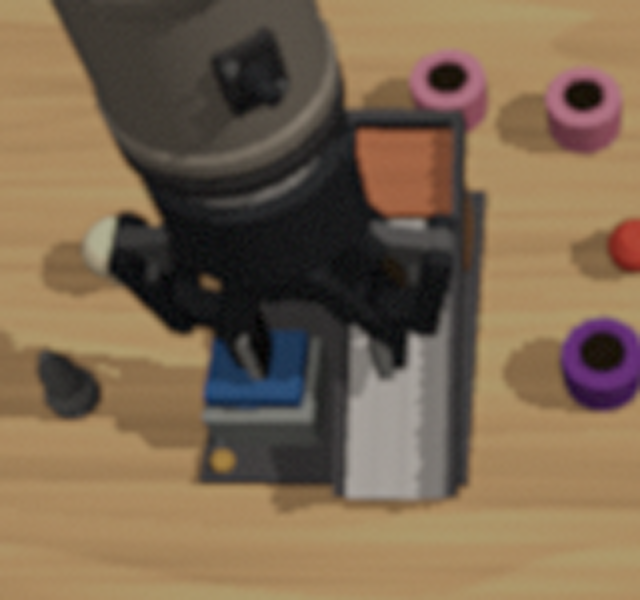

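View pics/top4z.png

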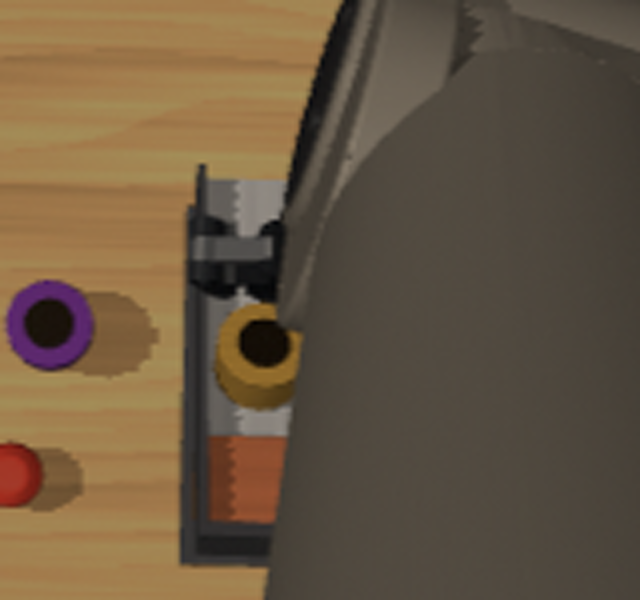

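The bush has popped out of the now empty copper pocket. It rests at about (263,345) in the top crop, just uphill of the chute finger. I'll press on to the hard stop.

>>> arm_command:
  series:
    - [50, [0, 0, 1], 0]
    - [50, [0, 0, 2], 0]
    - [50, [0, 0, 2], 0]
    - [50, [0, 0, 2], 0]

```text
t: 6.5
eef_pos: [0.5525, -0.0681, 0.0617]
tool_rot: [0.0, 0.707, 0.707, 0.001]
contact_force: [-5.9, 1.7, 19.9]
gripper_width: 0.587
```

>>> arm_command:
  series:
    - [50, [0, 0, -0.5], 0]
    - [50, [0, 0, -0.5], 0]
    - [50, [0, 0, -0.5], 0]

```text
t: 6.88
eef_pos: [0.5524, -0.0682, 0.0618]
tool_rot: [0.0, 0.707, 0.707, 0.0]
contact_force: [-2.8, 2.2, 16.4]
gripper_width: 0.59
```

```bash
python3 -c "
from h import *
for n in ('scene','top'):
    im=read_camera(n)
    cv2.imwrite(f'pics/{n}5.png',im)
    x,y=dict(scene=(110,110),top=(230,120))[n]
    cv2.imwrite(f'pics/{n}5z.png',cv2.resize(im[y:y+150,x:x+160],None,fx=4,fy=4,interpolation=cv2.INTER_CUBIC))
go(.552,-.068,.075)
# key front edge heights: top-front corners in scene crop
def Z(u,v,z): return onz('top',(u+.5)/4-.5+230,(v+.5)/4-.5+120,z)
print('bore mark', Z(265,343,.0685+.0))
print('scene bystanders / proj key front edge z=.048,.058', proj('scene',np.array([.571,-.12,.048])),proj('scene',np.array([.571,-.12,.058])))
"
```

```text
pos [ 0.5525 -0.0681  0.0618] ang 89.98 tilt [ 8.e-04  5.e-04 -1.e+00] shift [  0.11  -0.47 -13.18] roll -0.0004 F [-3.1   0.61 16.7 ] w 0.5854706445114799 t 6.975 q [-0.24  0.56  0.33  2.   -0.29  0.63  1.85]
bore mark [ 0.52296751 -0.03677708  0.0685    ]
scene bystanders / proj key front edge z=.048,.058 (np.float64(161.15796410475903), np.float64(209.45403095129714)) (np.float64(159.72683664307013), np.float64(206.90275143629057))
```

View pics/scene5z.png

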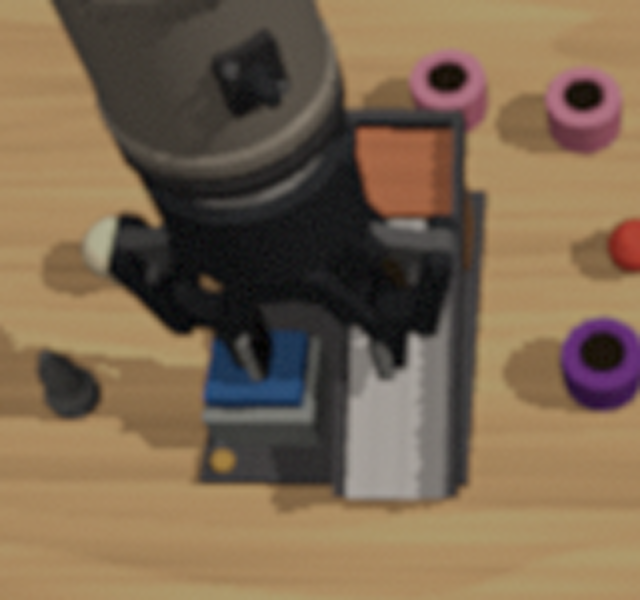

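View pics/top5z.png

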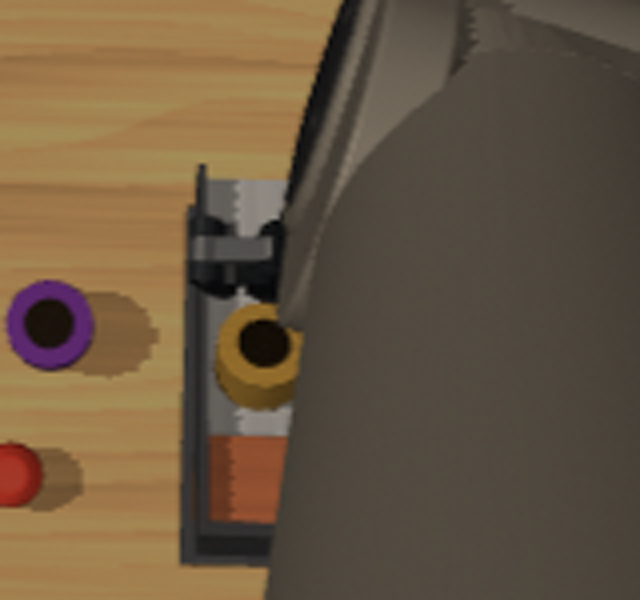

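```bash
python3 -c "
from h import *
print(bot.hand_in()); go(.552,-.068,.075)"
```

```text
the job is handed in; nothing more can be done
None
the job is handed in; nothing more can be done
```

I pressed the blue key down to its hard stop with one finger. The bush popped out and is trapped against the other finger in the chute. I handed the job in with the arm holding that pose at about t = 7 s; no verdict was reported.

What the last checks showed:
- **Key:** the tool was pressing with about 16–17 N. It had travelled about 10 mm since first touching the key, and pushing harder moved it no further. I judged full travel from this, as I can't read the key joint.
- **Bush:** the pocket is empty, and the bush looked unmoved between the last two pictures, about 1 s apart. Its centre is roughly 53 mm down the slope and about 1 mm off the centre line. Its rim lies level with the finger's uphill face.
- **Finger force on the bush:** I couldn't measure this separately. That the bush leans on the finger is inferred from it resting still on the slippery slope.
- **Bystanders:** none of them visibly moved. At the end, though, the gripper partly hid the bone knob in the scene view, and the arm hid the knob and spindle tip in the top view.
- **Disagreements:** the two cameras placed the key about 2.5 mm apart along x. Camera and arm readings of the finger position differed by about 4 mm; I went by the arm reading, which the later pictures bore out.

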